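# Open the sliding-lid stylus box past its spring catch

### The job

Open the wooden accessory box beside the turntable: press its brass spring catch down with a fingertip, keep it down while you push the sliding lid over it, then go on pushing the lid by its brass lip until it is fully open, the catch has sprung up again behind it, and your hand is clear. The box is only standing on the shelf, so do not lift it or shove it along, and leave the turntable, tumbler, record weight, dish and 45 adapter undisturbed.

Things in the scene. Friction and masses are not known exactly. Their poses are not given: they have to be found in the camera images.
- box: Dark wooden box standing loose on rubber feet, about 1 kg, 124 wide (its x) x 260 long (its y). Origin: centre of its underside, z up. Its lid slides open along the box's +y, out over the low +y end, between side walls 56 mm high; the -y end is closed and 56 high. Inside, below the window, nothing but the catch stands over 38 mm above the shelf.
- lid (a joint): How far the lid is open along the box's +y, m: 0 shut, 0.150 at its end stop (fully open). About 1.5 N of friction; it stays where left. Lid 252 long, underside 47 and top 52 mm above the shelf. With the catch up it moves 2 mm, then its tail strip (the 16 mm behind the window) meets the catch; beyond 0.058 the tail has passed the catch, which springs up behind it.
- lid_lip (a point): Middle of the -y face of the lid's upturned brass finger lip, 60 mm above the shelf: push here towards the box's +y. The lip, 50 wide (box x) and 4 thick, rises to 64 mm above the shelf (12 over the lid) from the +y edge of the lid's finger window, which is 46 wide (box x) and 44 long (box y). Lid shut: window from box y -106 to -62, lip face at y -62.
- catch (a joint): How far the spring catch is pressed down, m: 0 up, 0.018 at the bottom. 2.5 N to start, 7 N at the bottom. Pressed more than 0.014 (top of the pad under the lid's underside) it lets the lid's tail strip slide over it. It springs up when let go, unless the tail strip lies over it, which then keeps it down.
- catch_top (a point): Centre of the top of the catch's ribbed brass pad, 26 (box x) x 40 (box y), which stands up in the shut lid's window at box x 0, y -84. It belongs to the box and only goes up and down: up, its top is 60 mm above the shelf (8 over the lid); at the bottom 42. Its +y end lies 2 mm short of the shut lid's lip.
- tumbler: Frosted glass tumbler, loose, 78 across, 84 high. Origin: centre of its underside.
- weight: Steel record weight, loose, 76 across, 58 high, 0.6 kg. Origin: centre of its underside.
- dish: Blue ceramic dish, loose, 112 across, 26 high, with two spare stylus cartridges in it. Origin: centre of its underside.
- adapter: Orange plastic 45 adapter, loose, 38 across, 12 high. Origin: centre of its underside.
- turntable: Turntable standing on the shelf to the robot's right, fixed: plinth 450 (its x) x 350 (its y), top 75 mm above the shelf, platter and tonearm up to 140 mm. Origin: centre of its underside.
Not all that is in view belongs to the job. Leave any purple look-alike of the weight alone. What is shaped like the tumbler but blue is not meant.

How it is judged:
By the outcome, as a careful person would: the job done as asked, in the order asked, and still so for the second after the job is handed in, with the robot touching nothing.
It also fails if it takes over 38 s, if anything falls off the work surface, if the arm or the gripper's body presses on something with over 40 N, if the wrist force passes 120 N, or if a joint passes its speed limit or range.

### The arm

A 6-joint arm with a two-finger parallel gripper is mounted at the origin on the work surface. World frame = base frame: x ahead of the robot, y to its left, z up, the work surface at z = 0. Lengths are in m, angles in degrees, forces in N, time in s.
With the tool pointing down it reaches from about 0.35 to 0.85 m from the base axis. Payload 8.1 kg.
Tool frame: the origin (TCP) lies at the very end of the fingers, on their centre line; the grasp point (between the pads) lies 19 mm behind it; z points along the fingers, y is the line along which they close (so a half turn about z gives the same grasp; the last joint's range is limited). The gripper opens to 85 mm and grips with 20 to 120 N. Pads are 22 mm wide; open, the fingers measure 114 mm over their backs; the gripper's body (76 mm by 85 mm) begins 54 mm behind the grasp point. The pads swing forward as they close: fully open they stand 13 mm farther back than shut.
Start: joints at [64.435, 7.471, 85.268, -0, 87.261, -4.893], TCP at [0.212, 0.561, 0.231] pointing down, gripper open.
Joint ranges: [-169.43, 169.43], [-51.17, 129.36], [1.28, 143.12], [-76.62, 256.62], [0, 156.53], [-152.29, 152.29]. Speed limits (degrees/s): [136.94, 136.94, 159.86, 180, 180, 180].

### API

Orientations are given as a 3x3 rotation matrix whose columns are the frame's x, y, z axes.
In Python, from cell import * gives the robot as it stands.
- The arm moves only by the shell command python3 -m pendant 'ROWS' [FORCE]. ROWS is JSON, a list of rows, each a list of 7 numbers: the shift along the tool's x, y, z in m, then the turn, a rotation vector about the tool's x, y, z in rad, then the closure in counts, from 0 (fully open) to 255 (shut). In form: [[dx, dy, dz, ax, ay, az, grip], ...]. A call has exactly 10 rows; each row shifts and turns the commanded pose from where the row before left it, along the tool's axes as they then stand; what a row does not reach is not made up. A row lasts 1/12 s, in which the tool goes at most 41.7 mm and 7.16 degrees, less where a joint would pass 70% of its speed; a pose out of reach is approached as far as the arm can. A call with a gripper value outside its range is refused whole. The fingers move at their own pace and stop on an object; FORCE is the grip in N (left out, the last holds). Time passes only in rows, so rows that do not move let the fingers close, or fill a call up. It gives the time, the measured TCP pose, the force, the opening and the grip force at its end, in the units of the state.
- observe(): the state, without advancing time (a new reading comes with each control period).
- read_camera(name): name is "side" or "top" or "wrist"; returns the picture (420x560x3 uint8, red, green, blue); there is no depth.
- camera_model(name): a dict with "K" (3x3 intrinsics, pixels), "R" (3x3) and "t" (3): a world point X has camera coordinates R X + t; the wrist camera has in their place "T_tool_cam" (4x4, takes a point from camera to tool coordinates, whose origin is the TCP and whose axes are the flange's). Camera axes: x right, y down, z forward; pixel columns grow to the right and rows downward; lengths in m; the calibration is good to about 2 mm. A picture is of the moment at which its call begins: read the wrist's pose just before it. camera_model takes no time and is no camera call.
- sign_off(): hands the job in; it is judged then, once.
Trained networks look in the newest picture that a camera, given by its name, has taken for a name from the list of things; names that differ only in an ending like _2 or _b are one class to them, and where a whole thing is asked for, a point or a joint stands for the part that bears it (a point fixed in the world has none). Each returns a list of dicts, best first, with "confidence" (0 to 1); they miss things now and then, are a little off and sometimes report something else, mostly with a low value. They report only what shows in the picture. A call takes as long as a camera call. They do not tell look-alikes from the thing itself.
- recognise(camera, target): "point" ([x, y, z] in m, in the coordinates of the camera as it stood for that picture, good to about 4 mm: the middle of the surface that is visible of it).
- mark_of(camera, target): "point" ([x, y, z] in m, in the coordinates of the camera as it stood for that picture, good to about 4 mm: a listed point, or the origin of a listed thing).
The state is a dict: "t": time; "qpos": joint angles; "qd": joint speeds; "joint_torque": joint torques, N m; "position": TCP position; "ee_rot": TCP orientation; "ft_force": force on the tool from outside, world axes, zero at the start; "wrist_torque": the same for the moment, N m; "width": finger opening in m; "finger_force": force on a finger pad.
Only numpy, scipy, OpenCV 4.12 (cv2) and the standard library are available. Lean on these libraries where they do the work, as an engineer would, in place of code of your own. Each camera call takes 0.05 s, during which the arm holds its last target. There are 200 camera calls.

## Working session

There is one attempt and no reset: what is moved stays moved. The work goes in short steps, Python scripts to look and compute and a shell command to move; the robot and the scene stay as the last step left them, time stands still between calls to the robot, and variables do not carry over. Pictures are saved under pics/ and viewed, at most 10 in all, crops included, and the job is handed in when it is done.

```bash
mkdir -p pics
cat > h.py <<'E'
from cell import *
import numpy as np, cv2
def cam2w(n,p):
    m=camera_model(n); p=np.array(p)
    if n=="wrist":
        s=observe(); T=np.array(m["T_tool_cam"]); q=T[:3,:3]@p+T[:3,3]
        return np.array(s["ee_rot"])@q+np.array(s["position"])
    return np.array(m["R"]).T@(p-np.array(m["t"]))
def px2w(n,u,v,z):
    m=camera_model(n); R=np.array(m["R"]);t=np.array(m["t"])
    d=R.T@np.linalg.inv(np.array(m["K"]))@np.array([u,v,1.]); c=-R.T@t
    return c+d*(z-c[2])/d[2]
E
python3 - <<'E'
from h import *
np.set_printoptions(precision=4,suppress=True)
for c in ["top","side"]:
    cv2.imwrite(f"pics/{c}0.png",read_camera(c)[:,:,::-1])
    for t in ["box","lid_lip","catch_top"]:
        for r in mark_of(c,t)[:2]: print(c,t,round(r["confidence"],2),cam2w(c,r["point"]))
for t in ["tumbler","weight","dish","adapter","turntable"]:
    for r in mark_of("top",t)[:2]: print(t,round(r["confidence"],2),cam2w("top",r["point"]))
s=observe();print(s["t"],s["ee_rot"],s["position"],s["ft_force"])
E
```

```text
top box 0.72 [ 0.4913 -0.5866 -0.0031]
top box 0.65 [ 0.5845 -0.0419  0.0019]
top lid_lip 0.93 [ 0.5963 -0.0996  0.0596]
top lid_lip 0.48 [ 0.5837 -0.0409 -0.0029]
top catch_top 0.75 [ 0.5952 -0.0981  0.0569]
top catch_top 0.64 [ 0.6003 -0.1206  0.0595]
side box 0.79 [ 0.5829 -0.0423  0.0032]
side lid_lip 0.81 [ 0.5959 -0.1016  0.0589]
side catch_top 0.46 [ 0.5975 -0.1261  0.0645]
tumbler 0.98 [ 0.6063 -0.2578  0.0012]
tumbler 0.72 [ 0.734  -0.0085  0.0005]
weight 0.81 [ 0.7599 -0.1183 -0.0009]
adapter 0.69 [ 0.4725 -0.0819 -0.0022]
turntable 0.73 [ 0.4911 -0.5849 -0.003 ]
0.65 [[-0.9356  0.353   0.    ]
 [ 0.353   0.9356  0.0001]
 [-0.      0.0001 -1.    ]] [0.2118 0.5614 0.2313] [ 0.3423 -0.1327  0.5087]
```

View pics/top0.png

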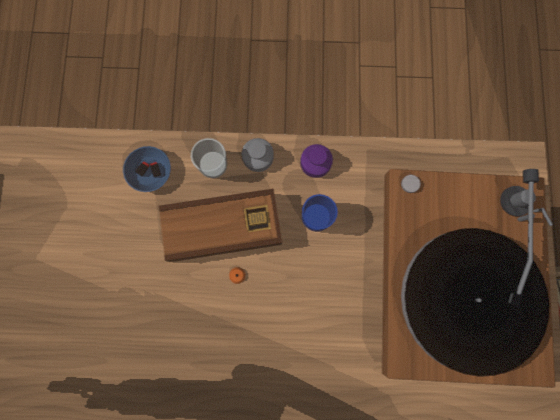

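View pics/side0.png

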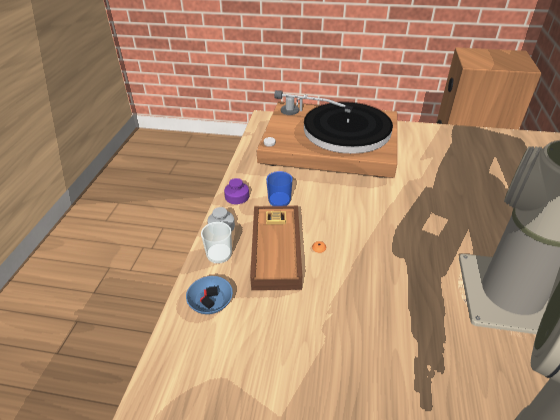

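The top view shows one box at about (220,225), with its catch and lip at (257,217) towards the turntable. The lid therefore opens to image left, which is world +y, with a tilt of about 8°. The tumbler-like thing at (318,213) is blue and the weight-like one at (316,160) is purple, so I leave both alone. The real tumbler is at (210,158) and the real weight at (257,155). The side view agrees: catch at (276,217), low end of the box nearest the camera. There is only one box, and its lip measures 0.0596 m high where 0.060 is expected. I'll fly to a hover and shut the fingers, then refine.

```bash
python3 -m pendant '[[-0.03,-0.025,0,0,0,0,255],[-0.03,-0.025,0,0,0,0,255],[-0.03,-0.025,0,0,0,0,255],[-0.03,-0.025,0,0,0,0,255],[-0.03,-0.025,0,0,0,0,255],[-0.03,-0.025,0,0,0,0,255],[-0.03,-0.025,0,0,0,0,255],[-0.03,-0.025,0,0,0,0,255],[-0.03,-0.025,0,0,0,0,255],[-0.03,-0.025,0,0,0,0,255]]' 30
python3 -m pendant '[[-0.03,-0.025,0,0,0,0,255],[-0.03,-0.025,0,0,0,0,255],[-0.03,-0.025,0,0,0,0,255],[-0.03,-0.025,0,0,0,0,255],[-0.03,-0.025,0,0,0,0,255],[-0.03,-0.025,0,0,0,0,255],[-0.03,-0.025,0,0,0,0,255],[-0.03,-0.025,0,0,0,0,255],[-0.03,-0.025,0,0,0,0,255],[-0.03,-0.025,0,0,0,0,255]]'
python3 -m pendant '[[0,0,0,0,0,0.12,255],[0,0,0,0,0,0.12,255],[0,0,0,0,0,0.12,255],[0,0,0,0,0,0.12,255],[0,0,0,0,0,0.12,255],[0,0,0,0,0,0.12,255],[0,0,0,0,0,0.12,255],[0,0,0,0,0,0.12,255],[0,0,0,0,0,0.12,255],[0,0,0,0,0,0,255]]'
python3 - <<'E'
from h import *
np.set_printoptions(precision=4,suppress=True)
s=observe();print(s["t"],s["ee_rot"],s["position"],s["ft_force"],s["width"])
cv2.imwrite("pics/w1.png",read_camera("wrist")[:,:,::-1])
for t in ["box","lid_lip","catch_top"]:
    for r in mark_of("wrist",t)[:2]: print(t,round(r["confidence"],2),cam2w("wrist",r["point"]))
im=cv2.imread("pics/top0.png")[175:285,145:295]
cv2.imwrite("pics/topcrop.png",cv2.resize(im,None,fx=5,fy=5,interpolation=cv2.INTER_CUBIC))
E
```

```text
t: 1.48
position: [0.4048, 0.2199, 0.2317]
ee_rot: [[-0.936, 0.353, 0.001], [0.353, 0.936, 0.0], [-0.001, 0.001, -1.0]]
ft_force: [1.1, 0.8, 0.1]
width: -0.0
finger_force: 0.0
t: 2.32
position: [0.5973, -0.1202, 0.2314]
ee_rot: [[-0.936, 0.353, 0.0], [0.353, 0.936, -0.0], [-0.0, 0.0, -1.0]]
ft_force: [1.0, 0.8, 0.4]
width: 0.0001
finger_force: 0.0
t: 3.15
position: [0.5967, -0.1182, 0.2313]
ee_rot: [[-0.124, 0.992, 0.0], [0.992, 0.124, -0.0], [-0.0, 0.0, -1.0]]
ft_force: [-0.8, -0.1, -0.4]
width: -0.0002
finger_force: 0.0
3.15 [[-0.1238  0.9923  0.    ]
 [ 0.9923  0.1238 -0.    ]
 [-0.      0.     -1.    ]] [ 0.5967 -0.1182  0.2313] [-0.8204 -0.1316 -0.3616] -0.00015743393160727741
box 0.89 [ 0.5797 -0.043   0.001 ]
lid_lip 0.85 [ 0.6002 -0.1065  0.0605]
catch_top 0.97 [ 0.6043 -0.1256  0.0591]
```

View pics/w1.png

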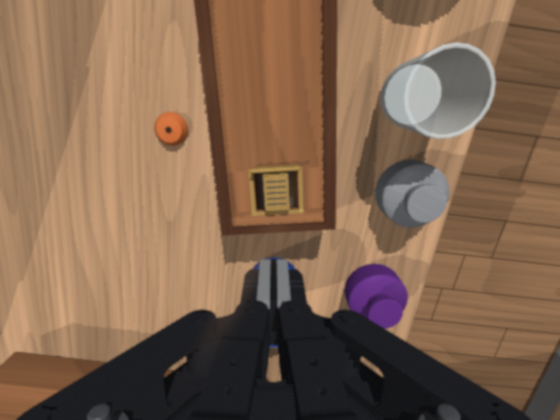

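View pics/topcrop.png

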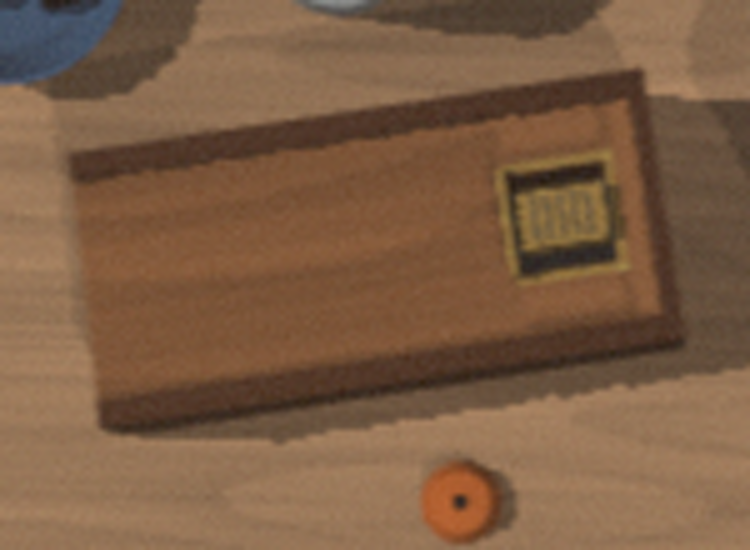

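The wrist picture shows the shut lid with the ribbed pad at (276,191), the lip at (275,170) and the fingers shut at (273,265). The crop confirms the single box, its catch in the window, and the outer top corners at about (72,155), (100,428), (685,345) and (640,70). I'll fit the box pose from these points.

```bash
cat >> h.py <<'E'
def wpx(u,v,z):
    m=camera_model("wrist");T=np.array(m["T_tool_cam"]);s=observe();R=np.array(s["ee_rot"])
    c=R@T[:3,3]+np.array(s["position"]); d=R@T[:3,:3]@np.linalg.inv(np.array(m["K"]))@np.array([u,v,1.])
    return c+d*(z-c[2])/d[2]
E
python3 - <<'E'
from h import *
np.set_printoptions(precision=4,suppress=True)
P=[px2w("top",145+u/5,175+v/5,.056) for u,v in [(72,155),(100,428),(685,345),(640,70)]]
P=np.array(P); print(P)
print("ctr",P.mean(0),"len",np.linalg.norm(P[0]-P[3]),np.linalg.norm(P[1]-P[2]),"wid",np.linalg.norm(P[2]-P[3]))
for a,b in ((3,0),(2,1)):
    d=P[a]*-1+P[b];print("yaw",np.degrees(np.arctan2(d[1],d[0])))
print("catch top cam",px2w("top",145+562/5,175+218/5,.06))
print("wrist catch",wpx(276,191,.06),"lip top",wpx(275,170,.064))
c=[wpx(222,235,.056),wpx(336,228,.056)];print("wrist -y corners",c[0],c[1],np.linalg.norm(c[0]-c[1]))
d=wpx(336,0,.056)-c[1];print("wall yaw",np.degrees(np.arctan2(d[1],d[0])))
E
```

```text
[[ 0.6189  0.095   0.056 ]
 [ 0.4982  0.0738  0.056 ]
 [ 0.5417 -0.1808  0.056 ]
 [ 0.6653 -0.1573  0.056 ]]
ctr [ 0.581  -0.0423  0.056 ] len 0.2564743376985862 0.25825875549239563 wid 0.12586648800215833
yaw 100.43382099329966
yaw 99.69222230742615
catch top cam [ 0.5962 -0.1247  0.06  ]
wrist catch [ 0.6005 -0.1219  0.06  ] lip top [ 0.5964 -0.0996  0.064 ]
wrist -y corners [ 0.5491 -0.1802  0.056 ] [ 0.6709 -0.1555  0.056 ] 0.12426386514760718
wall yaw 101.33115982471459
```

Two estimates put the catch centre near (0.599, -0.1235) and the yaw near 100.3°. The fitted sizes, 124–126 by 257 mm, match the given box. I'll align the yaw and come down to just above the pad.

```bash
python3 -m pendant '[[0,0.0015,0,0,0,-0.056,255],[0,0,0.02,0,0,0,255],[0,0,0.02,0,0,0,255],[0,0,0.02,0,0,0,255],[0,0,0.02,0,0,0,255],[0,0,0.02,0,0,0,255],[0,0,0.02,0,0,0,255],[0,0,0.02,0,0,0,255],[0,0,0.02,0,0,0,255],[0,0,0,0,0,0,255]]'
python3 - <<'E'
from h import *
np.set_printoptions(precision=4,suppress=True)
s=observe();print(s["position"],s["ft_force"])
w=read_camera("wrist")[:,:,::-1]; sd=read_camera("side")[185:305,220:340,::-1]
cv2.imwrite("pics/w2.png",np.hstack([w[:,:420],cv2.resize(sd,(380,420),interpolation=cv2.INTER_CUBIC)]))
for c in ["side"]:
  for t in ["lid_lip","catch_top"]:
    for r in mark_of(c,t)[:1]: print(t,r["confidence"],cam2w(c,r["point"]))
E
```

```text
t: 4.18
position: [0.5949, -0.1172, 0.0663]
ee_rot: [[-0.187, 0.982, -0.007], [0.982, 0.187, 0.002], [0.003, -0.007, -1.0]]
ft_force: [-1.1, -0.8, -1.1]
width: 0.0
finger_force: 0.0
[ 0.5949 -0.1172  0.0663] [-1.0563 -0.7561 -1.0657]
lid_lip 0.81 [ 0.595  -0.0998  0.0604]
catch_top 0.5 [ 0.5983 -0.1224  0.0645]
```

View pics/w2.png

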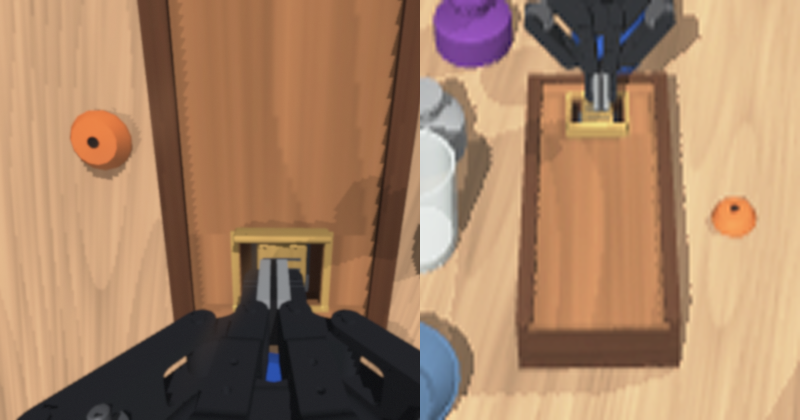

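The fingertips at (273,270) in the wrist half are over the pad, which is centred at about (281,262). They sit about 4 mm off centre towards box -x and short of the lip at (281,236). I'll shift +y of the tool and press gently.

```bash
python3 -m pendant '[[0,0.0015,0,0,0,0,255],[0,0.002,0,0,0,0,255],[0,0,0.002,0,0,0,255],[0,0,0.002,0,0,0,255],[0,0,0.002,0,0,0,255],[0,0,0.002,0,0,0,255],[0,0,0.002,0,0,0,255],[0,0,0.002,0,0,0,255],[0,0,0,0,0,0,255],[0,0,0,0,0,0,255]]'
```

```text
t: 5.22
position: [0.6014, -0.1174, 0.0592]
ee_rot: [[-0.185, 0.983, -0.0], [0.983, 0.185, 0.0], [0.0, -0.0, -1.0]]
ft_force: [-1.9, 1.4, 3.2]
width: -0.0
finger_force: 1.2
```

```bash
python3 -m pendant '[[0,-0.001,0.002,0,0,0,255],[0,-0.001,0.002,0,0,0,255],[0,0,0.002,0,0,0,255],[0,0,0.002,0,0,0,255],[0,0,0.002,0,0,0,255],[0,0,0.002,0,0,0,255],[0,0,0.002,0,0,0,255],[0,0,0.0015,0,0,0,255],[0,0,0,0,0,0,255],[0,0,0,0,0,0,255]]'
python3 - <<'E'
from h import *
s=observe();print(s["t"],s["position"],s["ft_force"])
cv2.imwrite("pics/w3.png",cv2.resize(read_camera("wrist")[180:360,160:400,::-1],None,fx=3,fy=3))
E
```

```text
t: 6.05
position: [0.6003, -0.1179, 0.0443]
ee_rot: [[-0.185, 0.983, 0.001], [0.983, 0.185, -0.0], [-0.001, 0.001, -1.0]]
ft_force: [1.6, 1.5, 5.4]
width: 0.0003
finger_force: 3.0
6.05 [ 0.60034208 -0.11790807  0.04428139] [1.60649148 1.45053619 5.38281491]
```

View pics/w3.png

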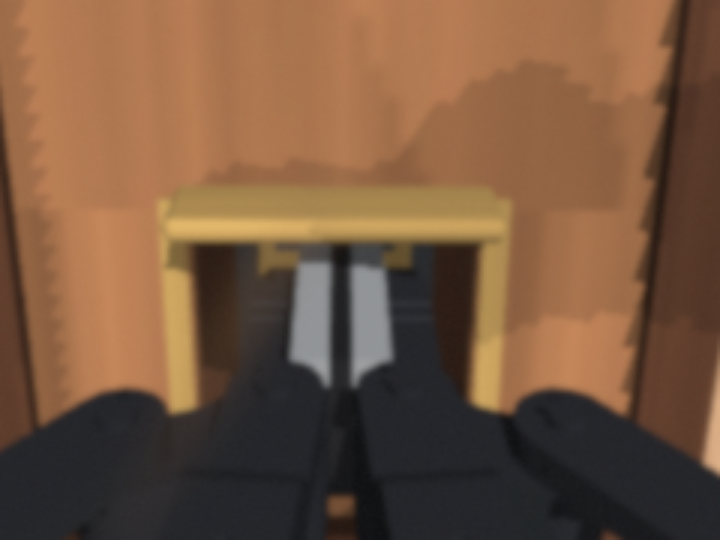

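The pad is down with the finger centred in the window, the lip at (335,225) ahead of it. The tip is at 44.3 mm, below the 46 mm needed. I'll go slightly deeper and push along the box's +y.

```bash
python3 -m pendant '[[0,0,0.001,0,0,0,255],[0.002,0,0,0,0,0,255],[0.002,0,0,0,0,0,255],[0.002,0,0,0,0,0,255],[0.002,0,0,0,0,0,255],[0.002,0,0,0,0,0,255],[0.002,0,0,0,0,0,255],[0.002,0,0,0,0,0,255],[0.002,0,0,0,0,0,255],[0,0,0,0,0,0,255]]'
python3 - <<'E'
from h import *
s=observe();print(s["t"],s["position"],s["ft_force"])
for t in ["lid_lip","box"]:
    for c in ["top","side"]:
        read_camera(c)
        for r in mark_of(c,t)[:1]: print(c,t,r["confidence"],cam2w(c,r["point"]))
E
```

```text
t: 6.93
position: [0.597, -0.1033, 0.0434]
ee_rot: [[-0.185, 0.983, 0.001], [0.983, 0.185, -0.002], [-0.002, 0.001, -1.0]]
ft_force: [0.5, -3.8, 7.0]
width: 0.0002
finger_force: 3.3
6.9333 [ 0.59703302 -0.10325723  0.04336375] [ 0.49897955 -3.81464118  6.99499502]
top lid_lip 0.94 [ 0.59312062 -0.09097879  0.05287233]
side lid_lip 0.88 [ 0.59648438 -0.09119431  0.06283996]
top box 0.91 [ 0.58259269 -0.04057849 -0.00060497]
side box 0.6 [ 0.58584334 -0.04134478  0.00309205]
```

The lip has moved about 9 mm, past the 2 mm catch stop, with about 4 N of push, and the box has not moved. I'll continue.

```bash
python3 -m pendant '[[0.0025,0,0,0,0,0,255],[0.0025,0,0,0,0,0,255],[0.0025,0,0,0,0,0,255],[0.0025,0,0,0,0,0,255],[0.0025,0,0,0,0,0,255],[0.0025,0,0,0,0,0,255],[0.0025,0,0,0,0,0,255],[0.0025,0,0,0,0,0,255],[0.0025,0,0,0,0,0,255],[0.0025,0,0,0,0,0,255]]'
python3 -m pendant '[[0.003,0,0,0,0,0,255],[0.003,0,0,0,0,0,255],[0.003,0,0,0,0,0,255],[0.003,0,0,0,0,0,255],[0.003,0,0,0,0,0,255],[0.003,0,0,0,0,0,255],[0.003,0,0,0,0,0,255],[0.003,0,0,0,0,0,255],[0.003,0,0,0,0,0,255],[0,0,0,0,0,0,255]]'
python3 - <<'E'
from h import *
s=observe();print(s["t"],s["position"],s["ft_force"])
for t in ["lid_lip","box"]:
    for c in ["top","side"]:
        read_camera(c)
        for r in mark_of(c,t)[:1]: print(c,t,r["confidence"],cam2w(c,r["point"]))
E
```

```text
t: 8.17
position: [0.5918, -0.0773, 0.0426]
ee_rot: [[-0.185, 0.983, -0.0], [0.983, 0.185, -0.0], [-0.0, -0.0, -1.0]]
ft_force: [1.5, -4.9, 3.0]
width: -0.0001
finger_force: 2.1
t: 9.0
position: [0.5864, -0.0498, 0.0424]
ee_rot: [[-0.185, 0.983, -0.001], [0.983, 0.185, 0.001], [0.001, -0.001, -1.0]]
ft_force: [0.7, -0.9, -0.5]
width: -0.0004
finger_force: 0.0
9.0 [ 0.58637748 -0.04975033  0.04240143] [ 0.71967371 -0.92384694 -0.53728739]
top lid_lip 0.84 [ 0.58257313 -0.03770384  0.0547484 ]
side lid_lip 0.71 [ 0.58087955 -0.0380745   0.06115603]
top box 0.86 [ 5.82380768e-01 -4.36680151e-02  5.08546712e-04]
side box 0.64 [ 0.58357334 -0.04226811  0.0030244 ]
```

The lid is about 63 mm open, past the catch, and the box is unmoved. I'll raise the tip slightly and continue, slowing near the end stop.

```bash
python3 -m pendant '[[0.003,0,-0.002,0,0,0,255],[0.005,0,-0.002,0,0,0,255],[0.005,0,0,0,0,0,255],[0.005,0,0,0,0,0,255],[0.005,0,0,0,0,0,255],[0.005,0,0,0,0,0,255],[0.005,0,0,0,0,0,255],[0.005,0,0,0,0,0,255],[0.005,0,0,0,0,0,255],[0.005,0,0,0,0,0,255]]'
python3 -m pendant '[[0.004,0,0,0,0,0,255],[0.004,0,0,0,0,0,255],[0.004,0,0,0,0,0,255],[0.004,0,0,0,0,0,255],[0.003,0,0,0,0,0,255],[0.003,0,0,0,0,0,255],[0.003,0,0,0,0,0,255],[0.002,0,0,0,0,0,255],[0.001,0,0,0,0,0,255],[0,0,0,0,0,0,255]]'
python3 - <<'E'
from h import *
s=observe();print(s["t"],s["position"],s["ft_force"])
for t in ["lid_lip","box","catch_top"]:
    for c in ["top","side"]:
        read_camera(c)
        for r in mark_of(c,t)[:1]: print(c,t,r["confidence"],cam2w(c,r["point"]))
E
```

```text
t: 10.23
position: [0.5782, -0.0032, 0.0468]
ee_rot: [[-0.185, 0.983, 0.0], [0.983, 0.185, 0.0], [-0.0, 0.0, -1.0]]
ft_force: [0.6, -0.9, 0.5]
width: 0.0001
finger_force: 0.7
t: 11.07
position: [0.5727, 0.0241, 0.0467]
ee_rot: [[-0.185, 0.983, -0.0], [0.983, 0.185, 0.0], [0.0, -0.0, -1.0]]
ft_force: [0.0, -0.8, -0.2]
width: -0.0005
finger_force: 0.0
11.0667 [0.57274748 0.02405859 0.04668121] [ 0.01875323 -0.77059263 -0.23222851]
top lid_lip 0.75 [0.56599464 0.03296854 0.05341094]
side lid_lip 0.97 [0.57184163 0.03323387 0.06359782]
side box 0.62 [ 0.58429062 -0.04168699  0.00236271]
top catch_top 0.75 [ 0.59745043 -0.12267605  0.05939052]
side catch_top 0.52 [ 0.58413137 -0.0410555   0.00514765]
```

```bash
python3 -m pendant '[[0.001,0,0,0,0,0,255],[0.001,0,0,0,0,0,255],[0.001,0,0,0,0,0,255],[0.001,0,0,0,0,0,255],[0.001,0,0,0,0,0,255],[0.001,0,0,0,0,0,255],[0.001,0,0,0,0,0,255],[0.001,0,0,0,0,0,255],[0.001,0,0,0,0,0,255],[0.001,0,0,0,0,0,255]]'
python3 -m pendant '[[0.0005,0,0,0,0,0,255],[0.0005,0,0,0,0,0,255],[0,0,0,0,0,0,255],[0,0,0,0,0,0,255],[0,0,0,0,0,0,255],[0,0,0,0,0,0,255],[0,0,0,0,0,0,255],[0,0,0,0,0,0,255],[0,0,0,0,0,0,255],[0,0,0,0,0,0,255]]'
```

```text
t: 12.5
position: [0.5711, 0.0337, 0.0468]
ee_rot: [[-0.185, 0.983, 0.0], [0.983, 0.185, 0.0], [-0.0, 0.0, -1.0]]
ft_force: [0.6, -1.0, -0.4]
width: 0.0004
finger_force: 0.6
t: 13.33
position: [0.5709, 0.0346, 0.0468]
ee_rot: [[-0.185, 0.983, -0.0], [0.983, 0.185, 0.0], [0.0, -0.0, -1.0]]
ft_force: [-0.4, -0.3, -0.6]
width: -0.0001
finger_force: 0.0
```

```bash
python3 -m pendant '[[0.0005,0,0,0,0,0,255],[0.0005,0,0,0,0,0,255],[0.0005,0,0,0,0,0,255],[0.0005,0,0,0,0,0,255],[0,0,0,0,0,0,255],[0,0,0,0,0,0,255],[0,0,0,0,0,0,255],[0,0,0,0,0,0,255],[0,0,0,0,0,0,255],[0,0,0,0,0,0,255]]'
python3 - <<'E'
from h import *
s=observe();print(s["t"],s["position"],s["ft_force"])
for c in ["top","side"]:
  read_camera(c)
  for t in ["lid_lip"]:
        for r in mark_of(c,t)[:1]: print(c,t,r["confidence"],cam2w(c,r["point"]))
E
```

```text
t: 14.17
position: [0.5707, 0.036, 0.0468]
ee_rot: [[-0.185, 0.983, 0.0], [0.983, 0.185, -0.001], [-0.001, 0.0, -1.0]]
ft_force: [0.7, -4.8, -0.1]
width: -0.0001
finger_force: 2.6
14.1667 [0.57068768 0.03599834 0.04682453] [ 0.67495618 -4.83513358 -0.11806237]
top lid_lip 0.85 [0.56651394 0.04409361 0.05378922]
```

The hold force jumped from about 1 N to 4.8 N exactly where the end stop was predicted. I'll back off and lift clear.

```bash
python3 -m pendant '[[-0.002,0,0,0,0,0,255],[-0.003,0,0,0,0,0,255],[-0.003,0,0,0,0,0,255],[0,0,0,0,0,0,255],[0,0,-0.01,0,0,0,255],[0,0,-0.025,0,0,0,255],[0,0,-0.03,0,0,0,255],[0,0,-0.03,0,0,0,255],[0,0,-0.03,0,0,0,255],[0,0,-0.03,0,0,0,255]]'
python3 -m pendant '[[-0.03,0,-0.02,0,0,0,255],[-0.03,0,-0.02,0,0,0,255],[-0.03,0,0,0,0,0,255],[-0.03,0,0,0,0,0,255],[-0.03,0,0,0,0,0,255],[0,0,0,0,0,0,255],[0,0,0,0,0,0,255],[0,0,0,0,0,0,255],[0,0,0,0,0,0,255],[0,0,0,0,0,0,255]]'
python3 - <<'E'
from h import *
s=observe();print(s["t"],s["position"],s["ft_force"])
w=read_camera("wrist"); 
for t in ["lid_lip","box","catch_top"]:
    for r in mark_of("wrist",t)[:1]: print("w",t,r["confidence"],cam2w("wrist",r["point"]))
for c in ["side","top"]:
  im=read_camera(c)
  for t in ["lid_lip","box","catch_top","tumbler","weight"]:
        for r in mark_of(c,t)[:1]: print(c,t,r["confidence"],cam2w(c,r["point"]))
  if c=="side": cv2.imwrite("pics/end.png",np.hstack([cv2.resize(w,(400,300)),cv2.resize(im[140:350,150:430],(400,300))])[:,:,::-1])
E
```

```text
t: 15.2
position: [0.5719, 0.0289, 0.2042]
ee_rot: [[-0.185, 0.983, 0.001], [0.983, 0.185, 0.0], [0.0, 0.001, -1.0]]
ft_force: [1.0, 0.8, 1.2]
width: 0.0
finger_force: 0.0
t: 16.03
position: [0.5998, -0.1175, 0.242]
ee_rot: [[-0.186, 0.982, 0.0], [0.982, 0.186, 0.0], [0.0, 0.0, -1.0]]
ft_force: [0.5, 0.2, -1.0]
width: 0.0002
finger_force: 0.0
16.0333 [ 0.5997555  -0.11751926  0.24203891] [ 0.49056132  0.22060623 -0.98462719]
w lid_lip 0.9 [0.57174044 0.04671032 0.05978379]
w box 0.86 [ 0.57946128 -0.04320969  0.00427453]
w catch_top 0.67 [ 0.60269546 -0.12437283  0.05808642]
side lid_lip 0.75 [0.56708716 0.04664441 0.06094219]
side box 0.86 [ 0.58192617 -0.03988161  0.00236752]
side catch_top 0.47 [ 0.59913803 -0.12464516  0.06405596]
side tumbler 0.9 [ 0.61066866 -0.26016782  0.00444504]
side weight 0.83 [ 0.75706466 -0.11533417  0.00551926]
top lid_lip 0.8 [0.56734464 0.04823214 0.05470713]
top box 0.72 [ 0.58203924 -0.0415694   0.00093184]
top tumbler 0.67 [ 6.09040064e-01 -2.57864519e-01  3.68765030e-04]
top weight 0.67 [ 0.74857119 -0.25877967 -0.00089565]
```

View pics/end.png

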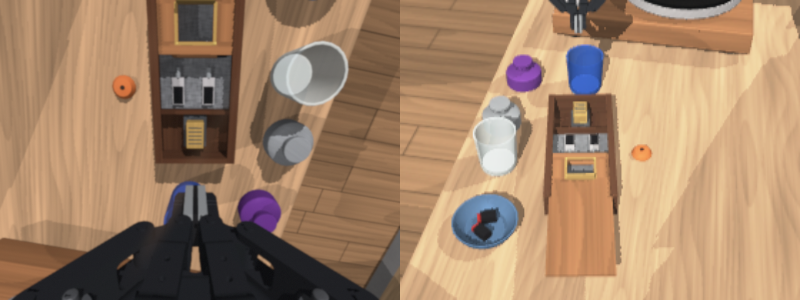

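The final picture shows the lid fully open, with the lip at (580,178), about 150 mm from where it started. The catch is up again at (195,133) in the wrist half, measured about 60 mm high. The box and its neighbours are where they were, and the hand is clear.

```bash
python3 -c "
from cell import *
print(sign_off())"
```

```text
the job is handed in; nothing more can be done
None
```

The box is open and handed in at about 16 s: the lid is at its end stop (about 150 mm), the catch is up again behind it, the hand is clear, and the box and its neighbours show no visible movement.

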